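Lock the large cell's ring with the pin spanner

ROBOT

A 6-joint arm with a two-finger parallel gripper is mounted at the origin on a cart in front of the work surface, level with it; the furniture and walls round the work are solid. World frame = base frame: x ahead of the robot, y to its left, z up, the work surface at z = 0. Lengths are in m, angles in rad, forces in N, time in s.
With the tool pointing down it reaches from about 0.3 to 0.875 m from the base axis. Payload 6.4 kg.
Tool frame: the origin (TCP) lies on the centre line of the jaws, within the pads' length; the fingertips stand 11 mm ahead of it and the grasp point (between the pads) lies 8 mm behind it; x points along the fingers, y is the direction in which the jaws open and shut, and the axes are right-handed (so a half turn about x gives the same grasp; the last joint's range is limited). The gripper opens to 85 mm and grips with 20 to 120 N. Pads are 22 mm wide; open, the fingers measure 114 mm over their backs; the gripper's body (76 mm by 85 mm) begins 54 mm behind the grasp point. The pads swing forward as they close: fully open they stand 13 mm farther back than shut.
Start: joints at [0.907, 0.181, 1.607, -0, 1.354, -0.206], TCP at [0.254, 0.516, 0.242] pointing down, gripper open.
Joint ranges: [-2.99, 2.99], [-0.89, 2.07], [0.3, 2.58], [-1.14, 4.28], [0, 2.63], [-3.12, 3.12]. Speed limits (rad/s): [2.57, 2.57, 3.01, 3.14, 3.14, 3.14].

INTERFACE

Orientations are given as a unit quaternion [w, x, y, z].
In Python, from bench import ctrl, camera, hand_in gives the robot as it stands. The module is installed in compiled form; this text tells all that it offers.
- The arm moves only by the tool drive_tool, never from a script. Its argument "increments" is a list of rows, each a list of 7 numbers: the shift along the tool's x, y, z in m, then the turn, a rotation vector about the tool's x, y, z in degrees, then the gripper's target within -1 to 1 (fully open at 1, half-way at 0, shut at -1). In form: [[dx, dy, dz, rx, ry, rz, claw], ...]. A call has 1 to 10 rows; each row shifts and turns the commanded pose from where the row before left it, along the tool's axes as they then stand; what a row does not reach is not made up. A row lasts 1/8 s, in which the tool goes at most 62.5 mm and 10.7 degrees, less where a joint would pass 70% of its speed; a pose out of reach is approached as far as the arm can. A call is refused whole if a number of a shift passes 0.0625 or a number of a turn 10.7, either way. A call with a gripper value outside its range is refused whole. The fingers move at their own pace and stop on an object; the grip force is fixed at half the most. Time passes only in rows, so rows that do not move let the fingers close. It gives the time, the measured TCP pose, the force and the opening at its end, in the units of the state.
- ctrl.get_obs(): the state, without advancing time (a new reading comes with each control period).
- camera(name): name is "side" or "top" or "wrist"; returns a dict with "img" (384x512x3 uint8, red, green, blue), "depth" (384x512 float32, m along the optical axis (not along the pixel's ray), 0 where there is no reading), "fx", "fy", "cx", "cy" (pixels), "world_from_camera" (4x4, takes a point from camera to world coordinates); the wrist camera has in their place "hand_eye" (4x4, takes a point from camera to tool coordinates, whose origin is the TCP and whose axes are the tool frame's). Camera axes: x right, y down, z forward; pixel columns grow to the right and rows downward; lengths in m; the calibration is good to about 2 mm. A picture is of the moment at which its call begins: read the wrist's pose just before it.
- hand_in(): hands the job in, once; it reports no verdict.
The state is a dict: "time_s": time; "q": joint angles; "dq": joint speeds; "joint_efforts": joint torques, N m; "eef_pos": TCP position; "eef_rot": TCP orientation; "wrist_force": force on the tool from outside, world axes, zero at the start; "torque": the same for the moment, N m; "opening": opening from 0.0 (shut) to 1.0 (fully open).
Only numpy, scipy, OpenCV 4.12 (cv2) and the standard library are available. Lean on these libraries where they do the work, as an engineer would, in place of code of your own. Each camera call takes 0.05 s, during which the arm holds its last target.

TASK

Take the steel pin spanner from its rest, set it upright on the lock ring of the larger of the two round cells so that both prongs are fully down in the ring's two holes, and only then turn the ring clockwise (seen from above) until its tab reaches the stop pin. Let go and leave the spanner standing in the ring with both prongs in.

Things in the scene. Friction and masses are not known exactly. Their poses are not given: they have to be found in the camera images.
- spanner_grip (a point): Centre of the flat grip (50 mm along x, 12 thick along y, 36 tall: pinch the 12) of a loose steel pin spanner, 0.2 kg, upright in a black channel rest; lifts straight out. z up, x along the crossbar, prong to prong. Below the grip a 14 mm shank, then the crossbar, 98 x 26 x 10 mm, its underside 54 mm below this point. The grip's centre starts 76 mm above the worktop.
- spanner_bar (a point): Centre of the underside of the spanner's crossbar, axes as spanner_grip, 54 mm below it. Two round prongs, 10 mm in diameter, stand down from the underside at x = +38 and -38 mm; they are 14 mm long and taper to 5 mm at the tip.
- ring_top (a point): Centre of the metal lock ring's top, 44 mm above the worktop, on the larger of two fixed cells (grey foot 126 mm square; the other's, 78 mm, is not wanted). Ring 108 mm across, 16 thick. Frame turns with it: z up, holes at y = +38 and -38 mm, 22 mm wide, 16 deep: prongs have 6 mm play, crossbar lies on the ring when they are in. Rim tab at -x moves between two steel stop pins.
- lock_ring (a joint): Angle of the lock ring in rad, growing clockwise seen from above: 0 at the open stop, 1.0 at the closed stop pin (hard stop). Starts between 0 and 0.2; steady light friction, about 0.12 N m; stays where it is left. The spanner turns about 0.16 rad in the holes either way before the prongs bear on the ring.
Not all that is in view belongs to the job. Leave any purple look-alike of the part that bears spanner_grip alone.

How it is judged:
By the outcome, as a careful person would: the job done as asked, in the order asked, and still so for the second after the job is handed in, with the robot touching nothing.
It also fails if it takes over 48 s, if anything falls off the work surface, if the arm or the gripper's body presses on something with over 40 N, if the wrist force passes 120 N, or if a joint passes its speed limit or range.

## Working session

There is one attempt and no reset: what is moved stays moved. The work goes in short steps, Python scripts to look and compute and a tool call to move; the robot and the scene stay as the last step left them, time stands still between calls to the robot, and variables do not carry over. Pictures are saved under pics/ and viewed, and the job is handed in when it is done.

Besides the shell and the picture viewer there is one more tool, called by a JSON object that holds its "fn" and its "kwargs", one argument or row to a line. drive_tool: Moves the arm, as the interface text tells. Its arguments: {"type":"object","properties":{"increments":{"type":"array","items":{"type":"array","items":{"type":"number"}}}},"required":["increments"]}

```bash
mkdir -p pics
cat > h.py <<'E'
import numpy as np, cv2, pickle
from bench import ctrl, camera, hand_in
from scipy.spatial.transform import Rotation as R
def tool():
    o=ctrl.get_obs(); T=np.eye(4); q=o['eef_rot']; T[:3,:3]=R.from_quat([q[1],q[2],q[3],q[0]]).as_matrix(); T[:3,3]=o['eef_pos']; return T
def snap(name,tag):
    T=tool(); c=dict(camera(name)); 
    c['W']=c['world_from_camera'] if 'world_from_camera' in c else T@c['hand_eye']
    pickle.dump(c,open(f'pics/{tag}.pkl','wb')); cv2.imwrite(f'pics/{tag}.png',c['img'][:,:,::-1]); return c
def load(tag): return pickle.load(open(f'pics/{tag}.pkl','rb'))
def pt(c,u,v,z=None):
    W=np.array(c['W']); r=np.array([(u-c['cx'])/c['fx'],(v-c['cy'])/c['fy'],1.])
    if z is None: p=r*c['depth'][int(round(v)),int(round(u))]; return W[:3,:3]@p+W[:3,3]
    d=W[:3,:3]@r; return W[:3,3]+d*(z-W[2,3])/d[2]
def crop(tag,u0,v0,u1,v1,s,out):
    i=cv2.imread(f'pics/{tag}.png')[v0:v1,u0:u1]; cv2.imwrite(f'pics/{out}.png',cv2.resize(i,None,fx=s,fy=s,interpolation=cv2.INTER_CUBIC))
E
python3 - <<'E'
from h import *
print(ctrl.get_obs())
for n in ['top','side','wrist']:
    c=snap(n,n+'0'); print(n,c['W'],c['fx'])
E
```

```text
{'time_s': 0.0, 'q': array([ 9.06706059e-01,  1.81542430e-01,  1.60802303e+00,  3.16884656e-05,
        1.35380884e+00, -2.06315788e-01]), 'dq': array([ 0.0008111 ,  0.00013423, -0.00019507,  0.00132456,  0.00063354,
       -0.0003911 ]), 'joint_efforts': array([-3.31322744e-04, -4.44881594e+01, -3.51331508e+01, -1.71624965e-04,
        9.03568463e-03, -6.53820678e-06]), 'eef_pos': array([0.25376536, 0.51536907, 0.2413761 ]), 'eef_rot': array([ 0.68838876,  0.15987395,  0.68893973, -0.16100711]), 'wrist_force': array([-0.21124683, -0.44285703, -0.94259182]), 'torque': array([0.02544481, 0.02100486, 0.00788269]), 'opening': 0.9981356547470169}
top [[-0.02561679 -0.99599394  0.08567292  0.41734725]
 [-0.99945417  0.0273053   0.01859519  0.04513353]
 [-0.02086002 -0.08514981 -0.99614977  1.11670725]
 [ 0.          0.          0.          1.        ]] 402.57827021145226
side [[ 0.99765598 -0.02338827  0.06430818  0.459229  ]
 [-0.06524271 -0.60854666  0.79083143 -0.73706554]
 [ 0.02063834 -0.79317334 -0.60864613  0.69492117]
 [ 0.          0.          0.          1.        ]] 392.5186117802063
wrist [[ 0.44231402  0.85044234  0.28479138  0.17967834]
 [ 0.89685852 -0.41879728 -0.14231528  0.55084622]
 [-0.00176109  0.31836562 -0.94796637  0.37277974]
 [ 0.          0.          0.          1.        ]] 343.0566428895884
```

View pics/top0.png

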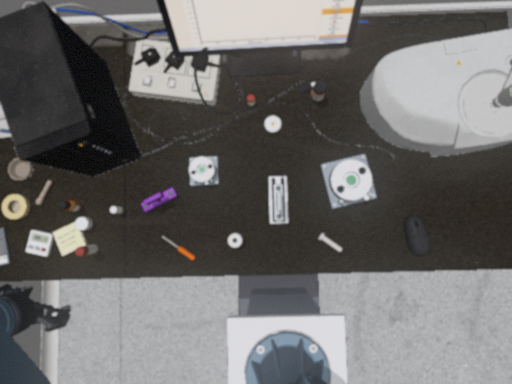

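View pics/side0.png

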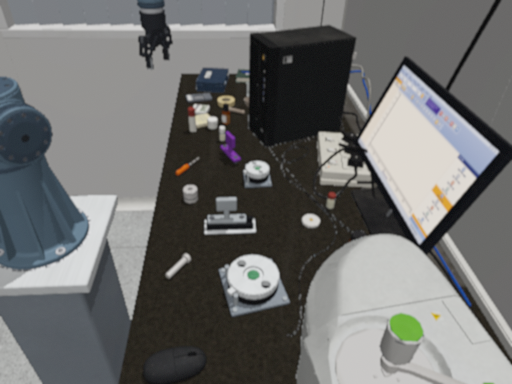

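Candidates: spanner is the steel one in its rest at top (278,199), and the purple look-alike at (158,199) is to be left alone. Cells are a large one at (350,181) and a small one at (203,170). I want the larger. I'll check both in enlarged crops.

Run:
```python
from h import *
crop('top0',255,145,385,235,6,'c1'); crop('side0',190,180,300,320,5,'c2')
c=load('top0')
for u,v in [(278,199),(350,181),(278,178),(278,222),(322,164),(369,155),(378,200),(334,207)]: print(u,v,pt(c,u,v).round(4))
```

```text
278 199 [0.4636 0.014  0.0976]
350 181 [ 0.5091 -0.1814  0.0403]
278 178 [0.5263 0.0093 0.0012]
278 222 [0.4046 0.013  0.0027]
322 164 [ 0.5613 -0.1133  0.0076]
369 155 [ 0.5839 -0.2459 -0.0006]
378 200 [ 4.579e-01 -2.644e-01 -4.000e-04]
334 207 [ 0.4416 -0.1412  0.0088]
```

View pics/c1.png

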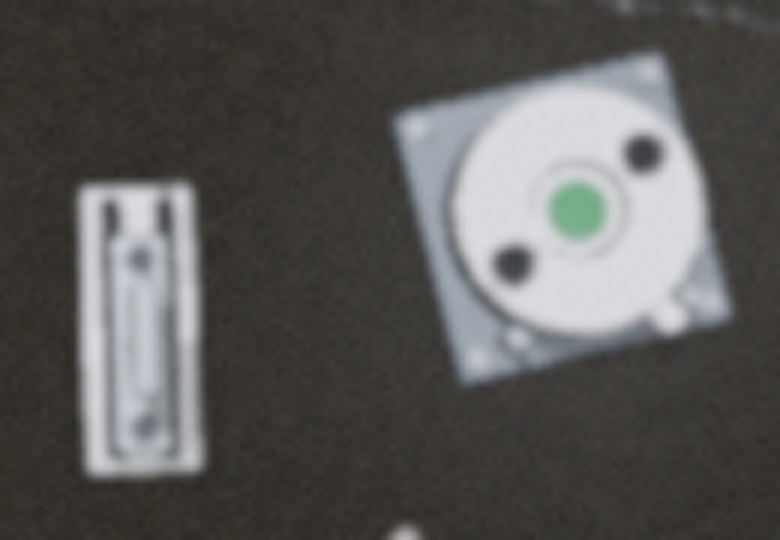

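View pics/c2.png

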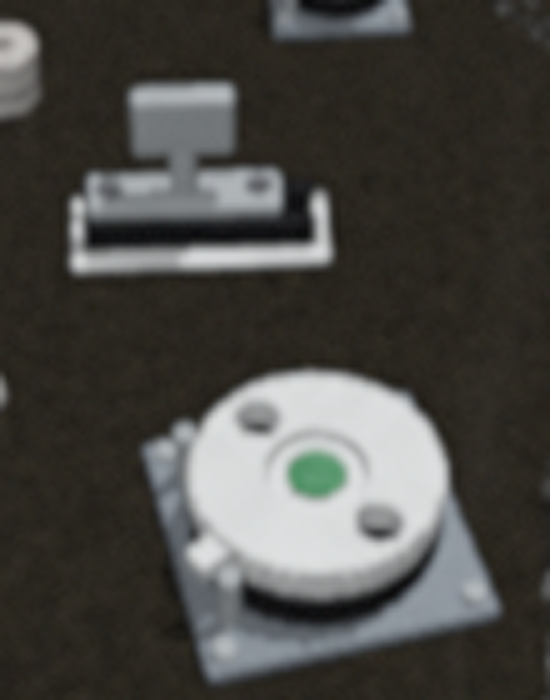

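```bash
cat >> h.py <<'E'
def down(th):  # tool x down, tool y at world yaw th
    y=np.array([np.cos(th),np.sin(th),0]); x=np.array([0,0,-1.]); return np.column_stack([x,y,np.cross(x,y)])
def plan(p,th,T=None):
    T=tool() if T is None else T
    best=None
    for t in (th,th+np.pi):
        rv=R.from_matrix(T[:3,:3].T@down(t)).as_rotvec(degrees=True)
        if best is None or np.linalg.norm(rv)<np.linalg.norm(best): best=rv
    d=T[:3,:3].T@(np.array(p)-T[:3,3])
    print('yaw now',np.degrees(np.arctan2(T[1,1],T[0,1])).round(2),'tool shift mm',(d*1e3).round(1),'rotvec deg',best.round(2)); return d,best
E
python3 - <<'E'
from h import *
c=load('top0')
f=lambda x,y,z:pt(c,255+x/6,145+y/6,z)
print(tool().round(3))
a=f(643,153,.044);b=f(513,264,.044);print('holes',a.round(4),b.round(4),(a+b)/2,np.linalg.norm(a-b),np.degrees(np.arctan2(*(b-a)[[1,0]])))
print('center',f(578,210,.044),'tab',f(670,315,.036),'pin',f(517,338,.04))
a=f(139,262,.032);b=f(146,426,.032);print('bar screws',a.round(4),b.round(4),((a+b)/2).round(4),np.linalg.norm(a-b),np.degrees(np.arctan2(*(a-b)[[1,0]])))
a=f(137,275,.094);b=f(145,400,.094);print('grip',a,b)
plan([.46,-.05,.26],np.pi/2)
E
```

```text
[[-0.001  0.442  0.897  0.254]
 [-0.001  0.897 -0.442  0.515]
 [-1.    -0.001 -0.     0.242]
 [ 0.     0.     0.     1.   ]]
holes [ 0.536  -0.2142  0.044 ] [ 0.4882 -0.1545  0.044 ] [ 0.51210305 -0.18431651  0.044     ] 0.0765004465648564 128.73750925870232
center [ 0.51140139 -0.18424459  0.044     ] tab [ 0.46406354 -0.224587    0.036     ] pin [ 0.45548632 -0.15557514  0.04      ]
bar screws [0.4944 0.0107 0.032 ] [0.4208 0.0098 0.032 ] [0.4576 0.0103 0.032 ] 0.07357951544076992 0.7210383433717381
grip [0.48449885 0.01370881 0.094     ] [0.43157194 0.01191511 0.094     ]
yaw now 63.77 tool shift mm [ -18.  -416.2  434.8] rotvec deg [-26.23  -0.03   0.07]
```

Run:
```python
from h import *
plan([.43,-.08,.28],np.pi/2)
```

```text
yaw now 63.77 tool shift mm [ -37.9 -456.3  421.2] rotvec deg [-26.23  -0.03   0.07]
```

{"fn": "drive_tool", "kwargs": {
  "increments": [
    [-0.004, -0.0415, 0.0383, 0, 0, 0, 1],
    [-0.004, -0.0415, 0.0383, 0, 0, 0, 1],
    [-0.004, -0.0415, 0.0383, 0, 0, 0, 1],
    [-0.004, -0.0415, 0.0383, 0, 0, 0, 1],
    [-0.004, -0.0415, 0.0383, 0, 0, 0, 1],
    [-0.004, -0.0415, 0.0383, 0, 0, 0, 1],
    [-0.004, -0.0415, 0.0383, 0, 0, 0, 1],
    [-0.004, -0.0415, 0.0383, 0, 0, 0, 1],
    [-0.003, -0.0415, 0.0383, 0, 0, 0, 1],
    [-0.003, -0.0415, 0.0383, 0, 0, 0, 1]
  ]
}}

```text
time_s: 1.4
eef_pos: [0.4144, -0.0276, 0.2804]
eef_rot: [0.689, 0.161, 0.688, -0.161]
wrist_force: [-0.2, -0.0, 0.5]
opening: 0.997
```

{"fn": "drive_tool", "kwargs": {
  "increments": [
    [0, -0.02, 0.019, 0, 0, 0, 1],
    [0, -0.02, 0.019, 0, 0, 0, 1],
    [0, 0, 0, -9, 0, 0, 1],
    [0, 0, 0, -9, 0, 0, 1],
    [0, 0, 0, -8.2, 0, 0, 1],
    [0, 0, 0, 0, 0, 0, 1],
    [0, 0, 0, 0, 0, 0, 1]
  ]
}}

```text
time_s: 2.28
eef_pos: [0.4306, -0.0783, 0.2802]
eef_rot: [0.707, 0.001, 0.707, -0.001]
wrist_force: [-0.2, -0.2, -0.1]
opening: 0.995
```

Run:
```python
from h import *
plan([.43,-.08,.28],np.pi/2)
snap('wrist','w1'); cv2.imwrite('pics/w1b.png',cv2.resize(cv2.imread('pics/w1.png'),None,fx=1.5,fy=1.5,interpolation=3))
```

```text
yaw now 89.82 tool shift mm [ 0.2 -1.7 -0.6] rotvec deg [-0.18 -0.01 -0.01]
```

View pics/w1b.png

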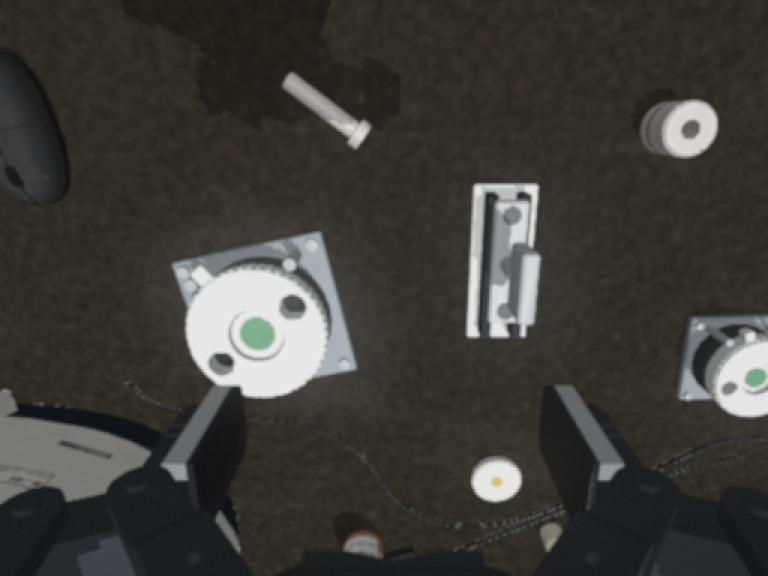

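Wrist view: ring at (258,332)/1.5, with holes at (293,307) and (221,363). Spanner grip top is a bar from (530,248) to (525,325), and the crossbar screws are at (512,214) and (505,311). I'll enlarge to measure.

Run:
```python
from h import *
crop('w1',110,150,240,270,6,'c3'); crop('w1',300,110,380,235,4.8,'c4')
```

```text
(no output)
```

View pics/c3.png

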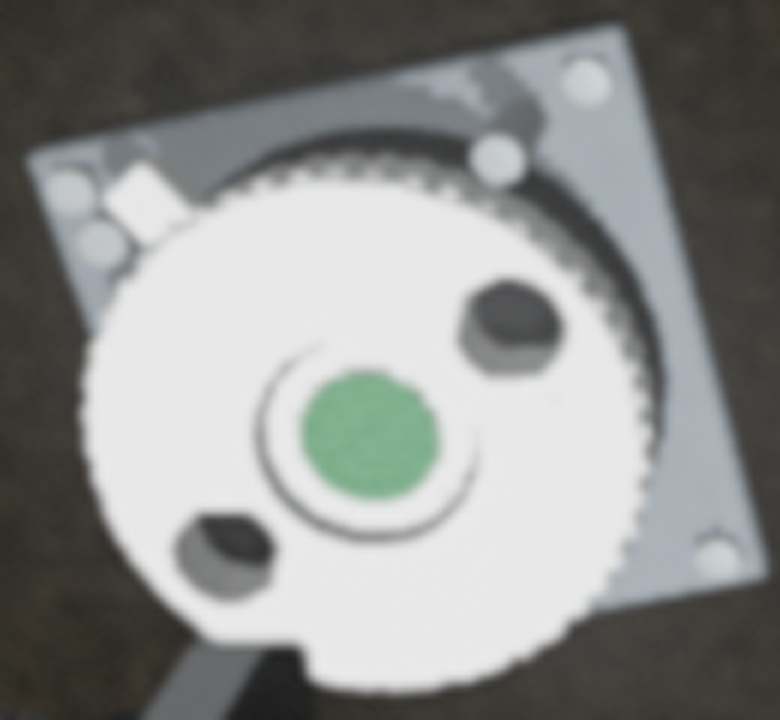

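View pics/c4.png

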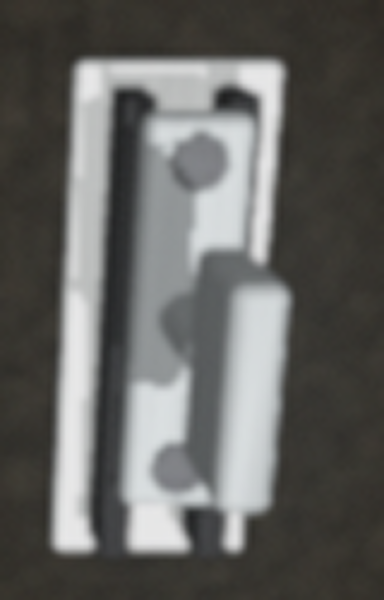

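Run:
```python
from h import *
c=load('w1')
f=lambda x,y,z:pt(c,110+x/6,150+y/6,z)
g=lambda x,y,z:pt(c,300+x/4.8,110+y/4.8,z)
a=f(512,328,.044);b=f(225,557,.044);print('holes',a.round(4),b.round(4),((a+b)/2).round(4),np.linalg.norm(a-b),np.degrees(np.arctan2(*(b-a)[[1,0]])))
print('center',f(370,435,.044),'tab',f(145,205,.036),'pin',f(498,160,.046),f(102,243,.046))
print('rim L/R',f(83,420,.044),f(645,430,.044))
P=[g(*p,.094) for p in [(237,285),(290,287),(270,510),(218,510)]]; print(np.round(P,4),np.mean(P,0).round(4))
d=np.array([P[3]-P[0],P[2]-P[1]]);print(np.linalg.norm(d,axis=1),np.degrees(np.arctan2(d[:,1],d[:,0])))
a=g(200,160,.032);b=g(176,467,.032);print('screws',a,b,(a+b)/2,np.degrees(np.arctan2(*(b-a)[[1,0]])))
```

```text
holes [ 0.4882 -0.1554  0.044 ] [ 0.5366 -0.2155  0.044 ] [ 0.5124 -0.1854  0.044 ] 0.07721728272254004 -51.15486358926324
center [ 0.51036289 -0.18441432  0.044     ] tab [ 0.4658569  -0.22559296  0.036     ] pin [ 0.45422252 -0.15537318  0.046     ] [ 0.47014881 -0.23065319  0.046     ]
rim L/R [ 0.50700781 -0.23981601  0.044     ] [ 0.50948518 -0.13089029  0.044     ]
[[0.4335 0.0047 0.094 ]
 [0.434  0.0153 0.094 ]
 [0.4821 0.0154 0.094 ]
 [0.482  0.0045 0.094 ]] [0.4579 0.01   0.094 ]
[0.04851543 0.04810333] [-0.2084944   0.08990016]
screws [0.42017728 0.01011994 0.032     ] [0.4966843  0.00961383 0.032     ] [0.45843079 0.00986688 0.032     ] -0.3790143305747555
```

Run:
```python
from h import *
plan([.458,.0102,.069],np.radians(90))
```

```text
yaw now 89.85 tool shift mm [211.2  88.6  27.2] rotvec deg [-0.15 -0.01 -0.  ]
```

{"fn": "drive_tool", "kwargs": {
  "increments": [
    [0.02, 0.0443, 0.0136, -0.15, 0, 0, 1],
    [0.02, 0.0443, 0.0136, 0, 0, 0, 1],
    [0.04, 0, 0, 0, 0, 0, 0.2],
    [0.04, 0, 0, 0, 0, 0, 0],
    [0.03, 0, 0, 0, 0, 0, 0],
    [0, 0, 0, 0, 0, 0, 0],
    [0, 0, 0, 0, 0, 0, 0]
  ]
}}

```text
time_s: 3.2
eef_pos: [0.4587, 0.01, 0.1315]
eef_rot: [0.708, -0.001, 0.707, 0.0]
wrist_force: [0.6, 0.2, -0.7]
opening: 0.503
```

Run:
```python
from h import *
plan([.458,.0102,.069],np.radians(90))
snap('wrist','w2')
```

```text
yaw now 90.08 tool shift mm [62.5  0.2 -0.8] rotvec deg [0.08 0.09 0.02]
```

View pics/w2.png

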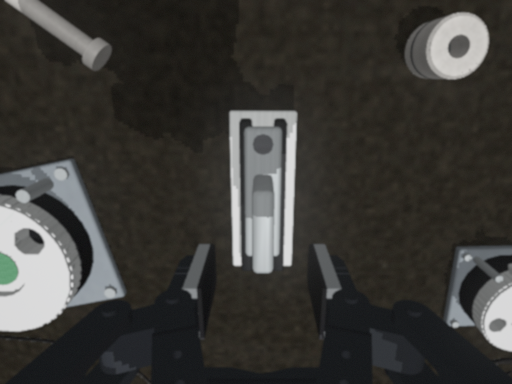

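Grip (262,230) is centred between the pads (about 206 and 320). Now I'll descend and close.

{"fn": "drive_tool", "kwargs": {
  "increments": [
    [0.025, 0, 0, 0, 0, 0, 0],
    [0.025, 0, 0, 0, 0, 0, 0],
    [0.0125, 0, -0.0005, 0, 0, 0, 0],
    [0, 0, 0, 0, 0, 0, 0],
    [0, 0, 0, 0, 0, 0, -0.5],
    [0, 0, 0, 0, 0, 0, -1],
    [0, 0, 0, 0, 0, 0, -1],
    [0, 0, 0, 0, 0, 0, -1],
    [0, 0, 0, 0, 0, 0, -1],
    [0, 0, 0, 0, 0, 0, -1]
  ]
}}

```text
time_s: 4.5
eef_pos: [0.4582, 0.0101, 0.0689]
eef_rot: [0.708, -0.001, 0.706, 0.001]
wrist_force: [0.3, 1.1, 7.2]
opening: 0.132
```

{"fn": "drive_tool", "kwargs": {
  "increments": [
    [-0.005, 0, 0, 0, 0, 0, -1],
    [-0.015, 0, 0, 0, 0, 0, -1],
    [-0.02, 0, 0, 0, 0, 0, -1],
    [-0.02, 0, 0, 0, 0, 0, -1],
    [-0.02, 0, 0, 0, 0, 0, -1],
    [-0.02, 0, 0, 0, 0, 0, -1],
    [0, 0, 0, 0, 0, 0, -1]
  ]
}}

```text
time_s: 5.38
eef_pos: [0.4585, 0.0099, 0.1699]
eef_rot: [0.709, -0.001, 0.706, 0.0]
wrist_force: [-0.3, 0.1, -1.8]
opening: 0.135
```

Run:
```python
from h import *
plan([.5118,-.185,.17],np.radians(38.8))
snap('wrist','w3');snap('side','s3');crop('s3',170,130,330,320,3.6,'c5')
```

```text
yaw now 90.13 tool shift mm [   0.3 -195.1   52.9] rotvec deg [ 5.133e+01  2.400e-01 -5.000e-02]
```

View pics/w3.png

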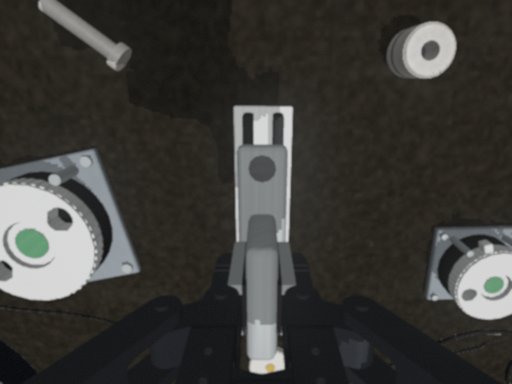

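View pics/c5.png

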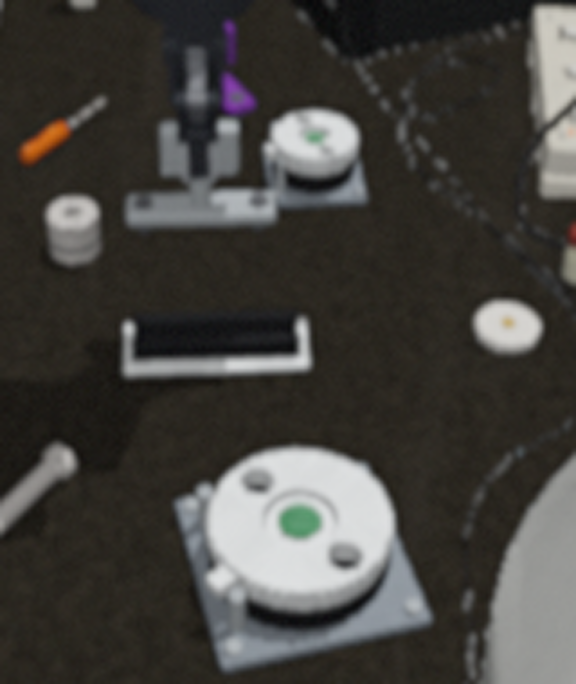

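Run:
```python
from h import *
c=load('w3'); T=tool(); crop('w3',200,100,320,370,2.8,'c6')
p=pt(c,262,167,.133); print(p, T[:3,:3].T@(p-T[:3,3]))
print(pt(c,262,167),pt(c,262,146), pt(c,262,340),pt(c,238,147,.133),pt(c,287,147,.133),pt(c,238,238,.133),pt(c,287,238,.133))
```

```text
[0.41990944 0.00913784 0.133     ] [ 0.03467773 -0.00103609 -0.03712876]
[0.41944562 0.00913656 0.13474436] [0.409858   0.00911408 0.12964549] [0.47229918 0.00925755 0.19440529] [ 0.40970736 -0.00277683  0.133     ] [0.40965494 0.02149622 0.133     ] [ 0.45969403 -0.0037844   0.133     ] [0.45962473 0.02278971 0.133     ]
```

View pics/c6.png

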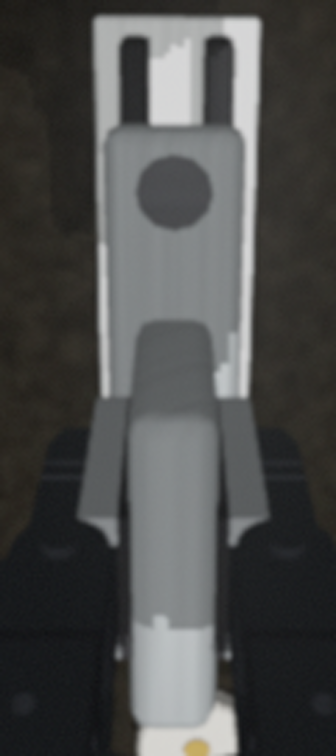

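{"fn": "drive_tool", "kwargs": {
  "increments": [
    [0, -0.03, 0.008, 0, 0, 0, -1],
    [0, -0.045, 0.012, 0, 0, 0, -1],
    [0, -0.045, 0.0125, 0, 0, 0, -1],
    [0, -0.045, 0.0125, 0, 0, 0, -1],
    [0, -0.03, 0.008, 0, 0, 0, -1],
    [0, 0, 0, 10.25, 0, 0, -1],
    [0, 0, 0, 10.25, 0, 0, -1],
    [0, 0, 0, 10.25, 0, 0, -1],
    [0, 0, 0, 10.25, 0, 0, -1],
    [0, 0, 0, 10.25, 0, 0, -1]
  ]
}}

```text
time_s: 6.72
eef_pos: [0.5098, -0.1842, 0.1662]
eef_rot: [0.636, 0.307, 0.638, -0.307]
wrist_force: [-1.0, -1.6, -2.3]
opening: 0.132
```

{"fn": "drive_tool", "kwargs": {
  "increments": [
    [0.03, 0, 0, 0, 0, 0, -1],
    [0.02, 0, 0, 0, 0, 0, -1],
    [0, 0, 0, 0, 0, 0, -1],
    [0, 0, 0, 0, 0, 0, -1]
  ]
}}

```text
time_s: 7.22
eef_pos: [0.5108, -0.1847, 0.1179]
eef_rot: [0.638, 0.305, 0.638, -0.305]
wrist_force: [0.1, -0.2, -2.0]
opening: 0.133
```

Run:
```python
from h import *
plan([.5118,-.185,.12],np.radians(38.8))
snap('wrist','w4');snap('side','s4');crop('s4',190,200,310,320,5,'c7');crop('w4',150,60,400,260,3.2,'c8')
```

```text
yaw now 38.87 tool shift mm [-2.1  0.6  0.8] rotvec deg [ 0.07 -0.01  0.  ]
```

View pics/c8.png

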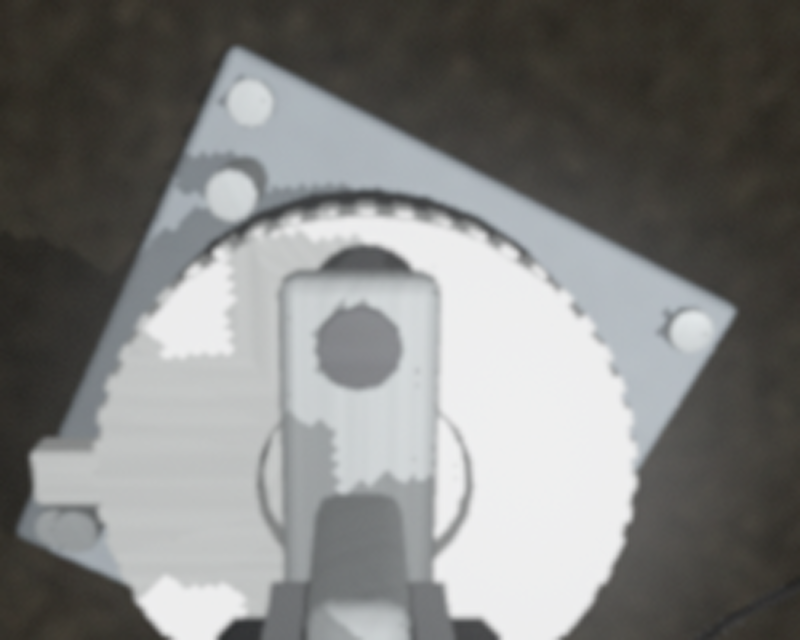

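View pics/c7.png

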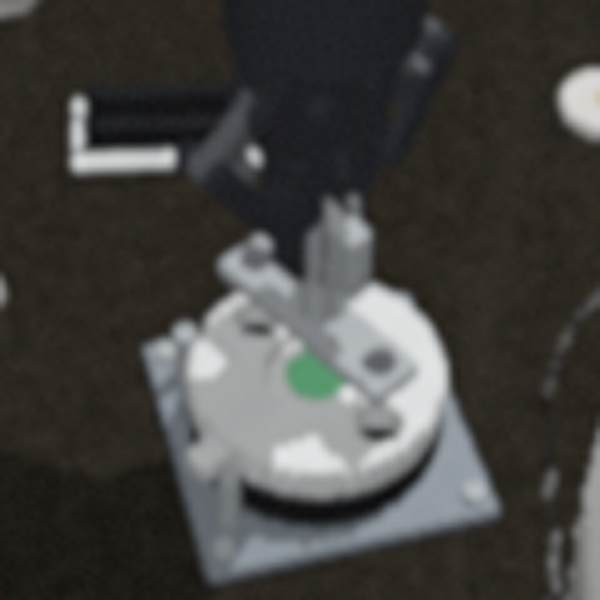

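{"fn": "drive_tool", "kwargs": {
  "increments": [
    [0.005, 0.001, 0, 0, 0, 0, -1],
    [0.005, 0, 0, 0, 0, 0, -1],
    [0.005, 0, 0, 0, 0, 0, -1],
    [0.004, 0, 0, 0, 0, 0, -1],
    [0, 0, 0, 0, 0, 0, -1]
  ]
}}

```text
time_s: 7.95
eef_pos: [0.5112, -0.1839, 0.0982]
eef_rot: [0.637, 0.305, 0.638, -0.305]
wrist_force: [-0.0, 0.8, -3.1]
opening: 0.133
```

{"fn": "drive_tool", "kwargs": {
  "increments": [
    [0.003, 0, 0, 0, 0, 0, -1],
    [0.002, 0, 0, 0, 0, 0, -1],
    [0.001, 0, 0, 0, 0, 0, -1],
    [0, 0, 0, 0, 0, 0, -1]
  ]
}}

```text
time_s: 8.45
eef_pos: [0.5114, -0.184, 0.0927]
eef_rot: [0.638, 0.305, 0.638, -0.305]
wrist_force: [-0.3, 0.2, -3.1]
opening: 0.135
```

{"fn": "drive_tool", "kwargs": {
  "increments": [
    [0.0007, 0, 0, 0, 0, 0, -1],
    [0.0007, 0, 0, 0, 0, 0, -1],
    [0, 0, 0, 0, 0, 0, -1]
  ]
}}

```text
time_s: 8.82
eef_pos: [0.5115, -0.184, 0.0913]
eef_rot: [0.638, 0.305, 0.638, -0.305]
wrist_force: [0.4, -0.7, -2.7]
opening: 0.13
```

Run:
```python
from h import *
plan([.5112,-.184,.09],np.radians(38.8)); print(ctrl.get_obs()['torque'])
snap('side','s5');crop('s5',190,200,310,320,6,'c9')
```

```text
yaw now 38.87 tool shift mm [ 1.3 -0.2 -0.2] rotvec deg [ 0.07 -0.    0.  ]
[-0.03363707  0.00589203  0.07904902]
```

View pics/c9.png

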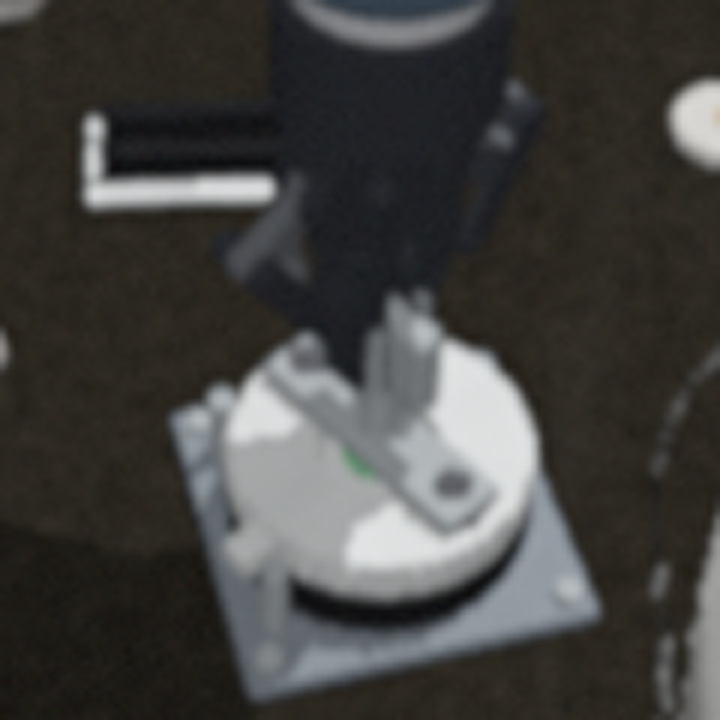

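{"fn": "drive_tool", "kwargs": {
  "increments": [
    [0.0006, 0, 0, 0, 0, 0, -1],
    [0.0006, 0, 0, 0, 0, 0, -1],
    [0, 0, 0, 0, 0, 0, -1]
  ]
}}

```text
time_s: 9.25
eef_pos: [0.5116, -0.184, 0.0909]
eef_rot: [0.638, 0.305, 0.638, -0.305]
wrist_force: [-3.1, 2.3, 6.5]
opening: 0.136
```

{"fn": "drive_tool", "kwargs": {
  "increments": [
    [0.0005, 0, 0, 0, 0, 0, -1],
    [0, 0, 0, 0, 0, 0, -1]
  ]
}}

```text
time_s: 9.5
eef_pos: [0.5116, -0.184, 0.0908]
eef_rot: [0.638, 0.305, 0.638, -0.305]
wrist_force: [-4.3, 3.2, 9.7]
opening: 0.129
```

{"fn": "drive_tool", "kwargs": {
  "increments": [
    [-0.0005, 0, 0, 5, 0, 0, -1],
    [0, 0, 0, 6, 0, 0, -1],
    [0, 0, 0, 6, 0, 0, -1],
    [0, 0, 0, 6, 0, 0, -1],
    [0, 0, 0, 0, 0, 0, -1]
  ]
}}

```text
time_s: 10.12
eef_pos: [0.5123, -0.1844, 0.0909]
eef_rot: [0.565, 0.426, 0.564, -0.426]
wrist_force: [0.6, 1.1, 3.6]
opening: 0.133
```

Run:
```python
from h import *
plan([.5115,-.184,.0908],np.radians(38.8)); o=ctrl.get_obs();print(o['torque'],o['wrist_force'])
snap('wrist','w6');crop('w6',130,60,400,260,2.9,'c10')
```

```text
yaw now 15.92 tool shift mm [ 0.1 -0.6 -0.6] rotvec deg [-22.88   0.09  -0.06]
[ 0.05438914 -0.03440316 -0.05997246] [0.57257371 1.06333596 3.6217967 ]
```

View pics/c10.png

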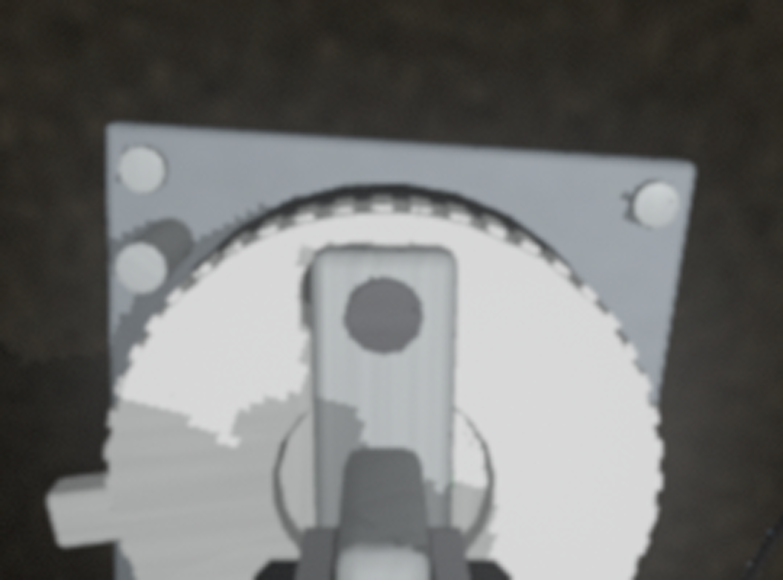

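The ring is following: the tab has left the open pin, and the hole trails slightly behind the bar, so the prongs are bearing on it. I'll continue.

{"fn": "drive_tool", "kwargs": {
  "increments": [
    [0, 0, 0, 6, 0, 0, -1],
    [0, 0, 0, 6, 0, 0, -1],
    [0, 0, 0, 6, 0, 0, -1],
    [0, 0, 0, 6, 0, 0, -1],
    [0, 0, 0, 0, 0, 0, -1]
  ]
}}

```text
time_s: 10.8
eef_pos: [0.5123, -0.1843, 0.0909]
eef_rot: [0.465, 0.534, 0.463, -0.533]
wrist_force: [1.9, 0.7, 6.1]
opening: 0.135
```

Run:
```python
from h import *
plan([.5115,-.184,.0908],np.radians(38.8)); o=ctrl.get_obs();print(o['torque'],o['wrist_force'])
snap('wrist','w7');crop('w7',130,60,400,260,2.9,'c11')
```

```text
yaw now -7.99 tool shift mm [ 0.1 -0.9 -0.2] rotvec deg [-46.79   0.07  -0.09]
[ 0.05475374 -0.23599251 -0.07822616] [1.92149483 0.73558727 6.0909049 ]
```

View pics/c11.png

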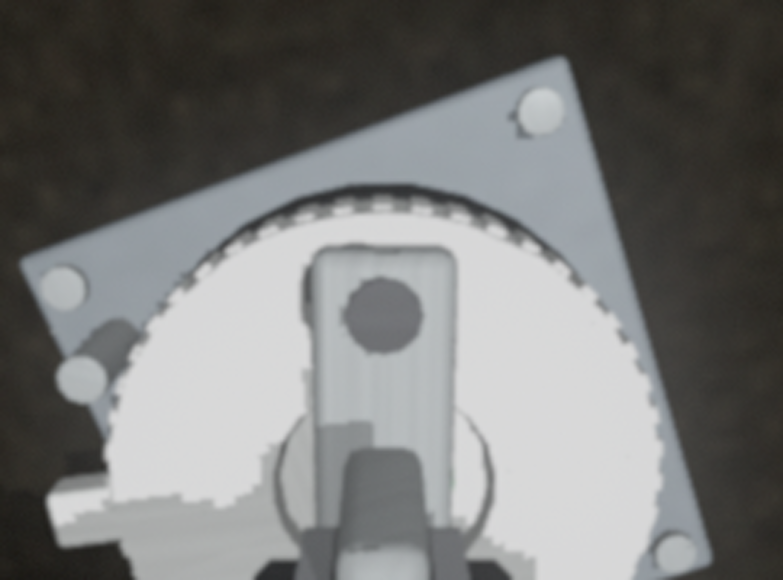

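{"fn": "drive_tool", "kwargs": {
  "increments": [
    [0, 0, 0, 5, 0, 0, -1],
    [0, 0, 0, 4, 0, 0, -1],
    [0, 0, 0, 2, 0, 0, -1],
    [0, 0, 0, 0, 0, 0, -1]
  ]
}}

```text
time_s: 11.35
eef_pos: [0.5124, -0.1844, 0.0909]
eef_rot: [0.411, 0.576, 0.41, -0.575]
wrist_force: [2.5, 1.9, 5.3]
opening: 0.131
```

Run:
```python
from h import *
plan([.5115,-.184,.0908],np.radians(38.8)); o=ctrl.get_obs();print(o['torque'],o['wrist_force'])
snap('wrist','w8');crop('w8',130,60,400,260,2.9,'c12')
```

```text
yaw now -18.96 tool shift mm [ 0.1 -1.  -0. ] rotvec deg [-57.76   0.07  -0.11]
[ 0.09994871 -0.39678458 -0.04990039] [2.48829201 1.86973323 5.26841505]
```

View pics/c12.png

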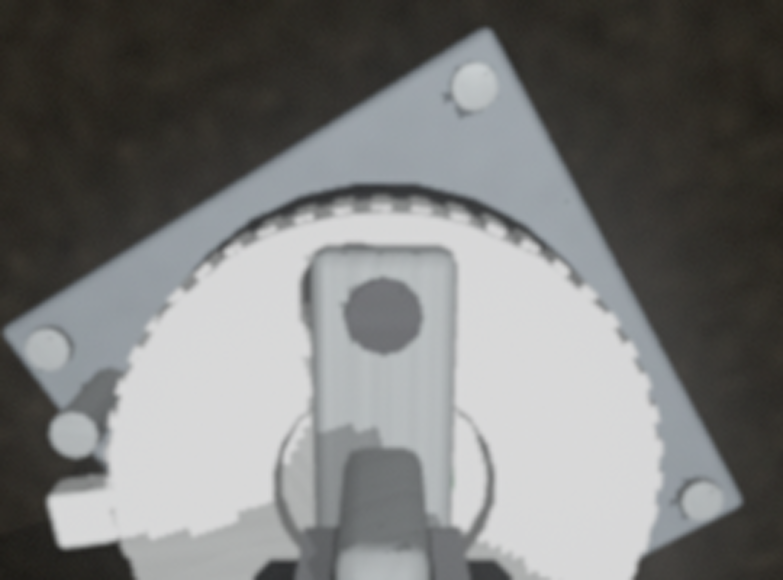

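{"fn": "drive_tool", "kwargs": {
  "increments": [
    [0, 0, 0, 1.5, 0, 0, -1],
    [0, 0, 0, 1.5, 0, 0, -1],
    [0, 0, 0, 0, 0, 0, -1]
  ]
}}

```text
time_s: 11.78
eef_pos: [0.5124, -0.1844, 0.0909]
eef_rot: [0.396, 0.587, 0.395, -0.586]
wrist_force: [1.8, 1.0, 5.2]
opening: 0.132
```

Run:
```python
from h import *
plan([.5115,-.184,.0908],np.radians(38.8)); o=ctrl.get_obs();print(o['torque'],o['wrist_force'])
```

```text
yaw now -21.95 tool shift mm [ 0.1 -1.   0. ] rotvec deg [-60.75   0.07  -0.12]
[ 0.08011392 -0.41118188  0.01677967] [1.83902267 0.97141009 5.20082523]
```

{"fn": "drive_tool", "kwargs": {
  "increments": [
    [0, 0, 0, 1.2, 0, 0, -1],
    [0, 0, 0, 0, 0, 0, -1]
  ]
}}

```text
time_s: 12.02
eef_pos: [0.5124, -0.1843, 0.0909]
eef_rot: [0.39, 0.591, 0.389, -0.59]
wrist_force: [2.5, 1.5, 5.2]
opening: 0.136
```

Run:
```python
from h import *
plan([.5115,-.184,.0908],np.radians(38.8)); o=ctrl.get_obs();print(o['torque'],o['wrist_force'])
snap('wrist','w9');crop('w9',130,60,400,260,2.9,'c13')
```

```text
yaw now -23.15 tool shift mm [ 0.1 -1.   0.1] rotvec deg [-61.95   0.07  -0.12]
[ 0.1779997  -0.40968102 -0.09076085] [2.46611988 1.50533881 5.15228462]
```

View pics/c13.png

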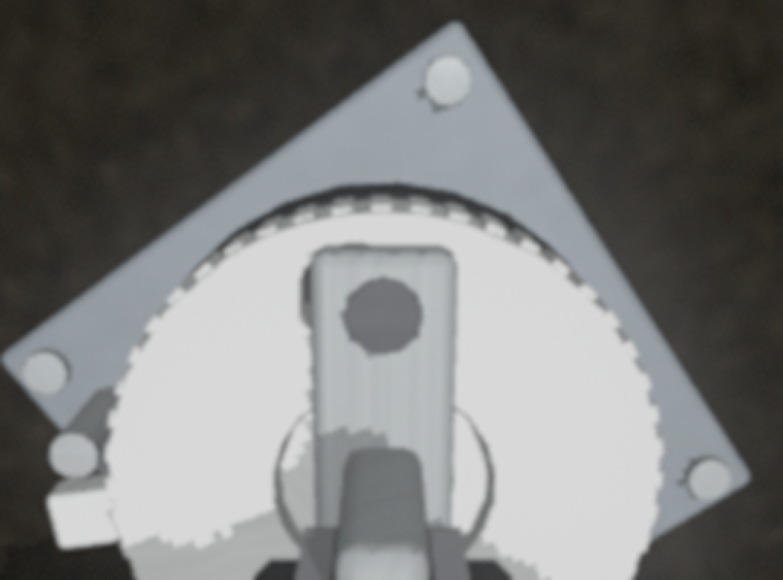

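{"fn": "drive_tool", "kwargs": {
  "increments": [
    [0, 0, 0, 1, 0, 0, -1],
    [0, 0, 0, 0, 0, 0, -1]
  ]
}}

```text
time_s: 12.32
eef_pos: [0.5124, -0.1843, 0.0909]
eef_rot: [0.385, 0.594, 0.384, -0.593]
wrist_force: [3.5, 1.5, 5.8]
opening: 0.126
```

Run:
```python
from h import *
plan([.5115,-.184,.0908],np.radians(38.8)); o=ctrl.get_obs();print(o['torque'],o['wrist_force'])
```

```text
yaw now -24.15 tool shift mm [ 0.1 -1.   0.1] rotvec deg [-62.95   0.07  -0.12]
[ 0.1553524  -0.34708862  0.01726295] [3.54965797 1.51771246 5.78266763]
```

{"fn": "drive_tool", "kwargs": {
  "increments": [
    [0, 0, 0, 1, 0, 0, -1],
    [0, 0, 0, 0, 0, 0, -1]
  ]
}}

```text
time_s: 12.58
eef_pos: [0.5125, -0.1844, 0.0909]
eef_rot: [0.38, 0.597, 0.378, -0.596]
wrist_force: [2.2, 1.0, 5.8]
opening: 0.136
```

Run:
```python
from h import *
plan([.5115,-.184,.0908],np.radians(38.8)); o=ctrl.get_obs();print(o['torque'],o['wrist_force'])
snap('wrist','w10');crop('w10',130,180,230,270,7,'c14')
```

```text
yaw now -25.18 tool shift mm [ 0.1 -1.1  0. ] rotvec deg [-63.98   0.08  -0.13]
[ 0.06711222 -0.56991191  0.1994584 ] [2.15734353 1.02105822 5.80001341]
```

View pics/c14.png

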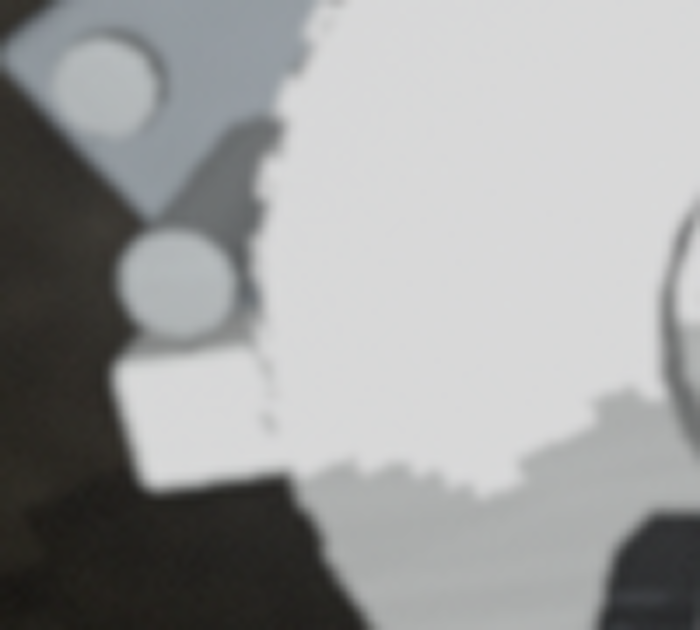

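{"fn": "drive_tool", "kwargs": {
  "increments": [
    [0, 0, 0, 1, 0, 0, -1],
    [0, 0, 0, 0, 0, 0, -1]
  ]
}}

```text
time_s: 12.88
eef_pos: [0.5126, -0.1845, 0.0909]
eef_rot: [0.375, 0.6, 0.373, -0.6]
wrist_force: [4.4, 1.4, 5.3]
opening: 0.135
```

Run:
```python
from h import *
plan([.5115,-.184,.0908],np.radians(38.8)); o=ctrl.get_obs();print(o['torque'],o['wrist_force'],o['joint_efforts'])
```

```text
yaw now -26.11 tool shift mm [ 0.1 -1.2  0.1] rotvec deg [-64.91   0.1   -0.13]
[ 0.11316997 -0.62300111  0.66868188] [4.43113443 1.38430934 5.34232986] [ -1.94594823 -41.12848878 -25.30978024  -0.37931451   0.90973243
   0.78211946]
```

{"fn": "drive_tool", "kwargs": {
  "increments": [
    [0, 0, 0, 1, 0, 0, -1],
    [0, 0, 0, 0, 0, 0, -1]
  ]
}}

```text
time_s: 13.12
eef_pos: [0.5126, -0.1845, 0.0909]
eef_rot: [0.37, 0.603, 0.368, -0.603]
wrist_force: [4.5, 1.5, 4.9]
opening: 0.134
```

Run:
```python
from h import *
plan([.5115,-.184,.0908],np.radians(38.8)); o=ctrl.get_obs();print(o['torque'],o['wrist_force'],o['joint_efforts'])
snap('wrist','w11');crop('w11',130,60,400,260,2.9,'c15')
```

```text
yaw now -27.05 tool shift mm [ 0.1 -1.2  0.1] rotvec deg [-65.85   0.11  -0.12]
[ 0.11939899 -0.70910737  1.14134127] [4.53148635 1.49440427 4.90581343] [ -2.35782355 -41.10372305 -25.27396023  -0.18456969   0.92247941
   1.22294929]
```

View pics/c15.png

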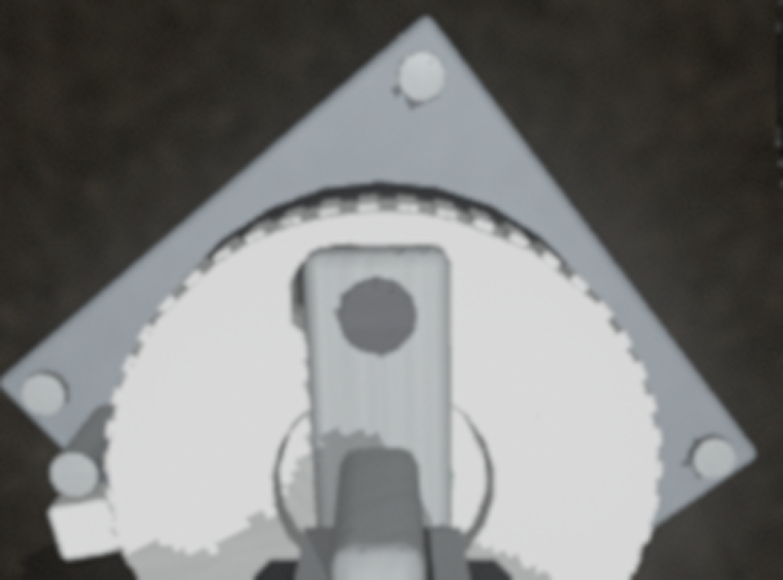

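The torque now climbs about 0.5 N m per degree and the tab has stopped at the pin: the closed stop. I'll relax the twist (well inside the prong play), open, then rise.

{"fn": "drive_tool", "kwargs": {
  "increments": [
    [0, 0, 0, -1.2, 0, 0, -1],
    [0, 0, 0, -1.2, 0, 0, -1],
    [0, 0, 0, 0, 0, 0, -1],
    [0, 0, 0, 0, 0, 0, -0.7],
    [0, 0, 0, 0, 0, 0, -0.5],
    [0, 0, 0, 0, 0, 0, -0.3],
    [0, 0, 0, 0, 0, 0, 0],
    [0, 0, 0, 0, 0, 0, 0],
    [0, 0, 0, 0, 0, 0, 0]
  ]
}}

```text
time_s: 14.3
eef_pos: [0.5114, -0.184, 0.0901]
eef_rot: [-0.38, -0.596, -0.38, 0.596]
wrist_force: [0.2, -0.7, 0.2]
opening: 0.502
```

Run:
```python
from h import *
o=ctrl.get_obs();print(o['torque'],o['wrist_force'])
snap('wrist','w12');crop('w12',110,60,400,340,2.1,'c16')
```

```text
[-0.02280892  0.05058063 -0.02325856] [ 0.17405359 -0.68165316  0.22918099]
```

View pics/c16.png

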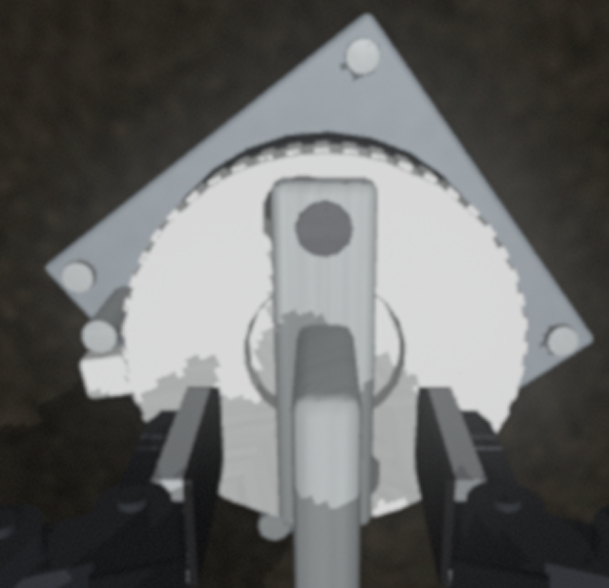

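Released; the spanner stands, and the pads are clear on both sides. I'll rise straight up and check.

{"fn": "drive_tool", "kwargs": {
  "increments": [
    [-0.01, 0, 0, 0, 0, 0, 0],
    [-0.02, 0, 0, 0, 0, 0, 0],
    [-0.03, 0, 0, 0, 0, 0, 0],
    [-0.04, 0, 0, 0, 0, 0, 0],
    [-0.04, 0, 0, 0, 0, 0, 0],
    [0, 0, -0.03, 0, 0, 0, 0],
    [0, 0, -0.04, 0, 0, 0, 0],
    [0, 0, 0, 0, 0, 0, 0],
    [0, 0, 0, 0, 0, 0, 0]
  ]
}}

```text
time_s: 15.48
eef_pos: [0.541, -0.1207, 0.2306]
eef_rot: [-0.381, -0.596, -0.38, 0.596]
wrist_force: [0.1, -0.2, -0.9]
opening: 0.499
```

Run:
```python
from h import *
snap('wrist','w13');snap('side','s13');snap('top','t13')
crop('w13',130,100,400,330,2.6,'c17');crop('s13',190,190,310,320,5,'c18')
c=load('t13')
for n in ['t13','s13']:
    c=load(n); 
    print(n)
```

```text
t13
s13
```

View pics/c17.png

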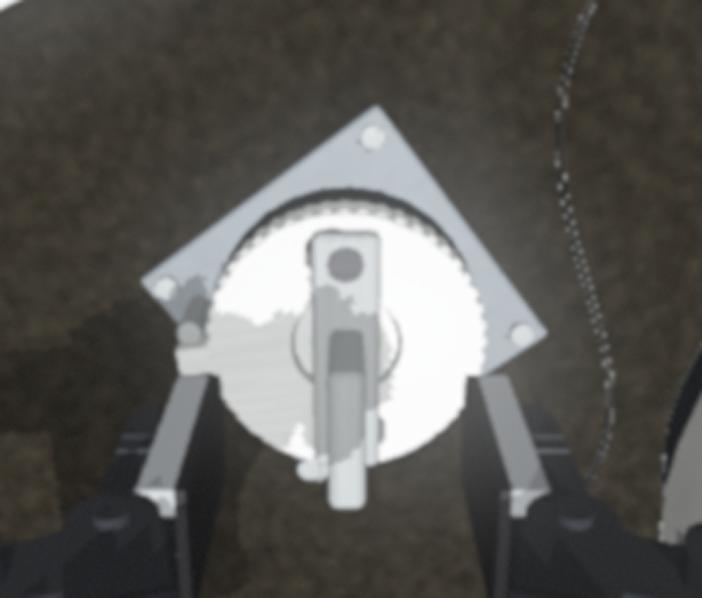

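View pics/c18.png

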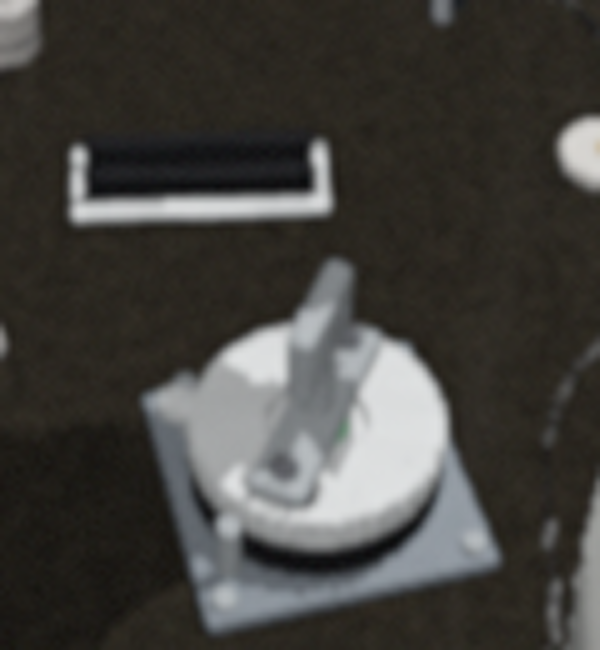

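Wrist: the tab (195,360) touches the closed pin (190,335), and the bar lies flat on the ring. Side agrees. One quick height check.

Run:
```python
from h import *
c=load('w13')
g=lambda x,y:pt(c,130+x/2.6,100+y/2.6).round(4)
print('grip top',g(346,400),g(346,480),g(346,500),'bar',g(346,240),g(330,300),g(372,430),'ring',g(440,320),'tab',g(195,360))
c=load('t13'); print(pt(c,350,181))
```

```text
grip top [ 0.5186 -0.1716  0.1166] [ 0.5062 -0.1982  0.1157] [ 0.503  -0.2052  0.1154] bar [ 0.5318 -0.1439  0.0533] [ 0.5166 -0.1624  0.0547] [ 0.5078 -0.2201  0.0531] ring [ 0.5498 -0.1922  0.0435] tab [ 0.4547 -0.1679  0.0419]
[ 0.50804794 -0.17866949  0.05312678]
```

```bash
python3 -c "
from h import *
print(hand_in())"
```

```text
the job is handed in; nothing more can be done
None
```

I handed the job in at about 15.5 s. The steel spanner is standing in the larger cell's lock ring with both prongs in, and the ring is turned clockwise to the closed stop pin.

- **Seating:** I lowered the spanner until the crossbar rested on the ring, with the tool within 0.2 mm of the predicted height, and only then turned. Contact force was about 10 N.
- **Turning:** I turned the spanner about 66°. Near the end the torque rose about 0.5 N m per degree, to 1.1 N m, and the tab stopped following the gripper. I eased off about 2.4°, which is within the prong play, then opened and rose clear.
- **Last checks:** The crossbar top measured 53–55 mm (54 expected) and the grip top 115–117 mm (116 expected), so the spanner is level and fully down. The wrist view shows the tab against the closed pin, and the side view agrees. The gripper was clear of everything.

No check failed. The torque readings were noisy, by about 0.1 N m, so I took the stop from the steady rise rather than from a single reading.

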